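Load the seed-puck feeder and sort the leftover pucks

ROBOT

A 6-joint arm with a two-finger parallel gripper is mounted at the origin on the work surface. World frame = base frame: x ahead of the robot, y to its left, z up, the work surface at z = 0. Lengths are in m, angles in rad, forces in N, time in s.
With the tool pointing down it reaches from about 0.375 to 0.75 m from the base axis. Payload 9 kg.
Tool frame: the origin (TCP) lies at the centre of the arm's flange, where the gripper is bolted on; the fingertips stand 173 mm ahead of it and the grasp point (between the pads) lies 155 mm ahead of it; z points along the fingers, y is the line along which they close (so a half turn about z gives the same grasp; the last joint's range is limited). The gripper opens to 85 mm and grips with 20 to 120 N. Pads are 22 mm wide; open, the fingers measure 114 mm over their backs; the gripper's body (76 mm by 85 mm) begins 54 mm behind the grasp point. The pads swing forward as they close: fully open they stand 13 mm farther back than shut.
Start: joints at [0.986, 0.104, 0.097, 1.564, 0, 1.353], TCP at [0.215, 0.56, 0.405] pointing down, gripper open.
Joint ranges: [-2.99, 2.99], [-0.84, 1.86], [-1.1, 1.16], [-1.84, 2.11], [-1.51, 1.56], [-3.14, 3.14]. Speed limits (rad/s): [2.22, 2.22, 2.57, 3.14, 3.14, 3.14].

INTERFACE

Orientations are given as a unit quaternion [w, x, y, z].
In Python, from bench import sensors, camera, order gives the robot as it stands.
- The arm moves only by the tool apply_moves, never from a script. Its arguments are lists of equal length, an entry for each row: "grip": the finger opening in mm, from 0 to 85.4; "travel": the shift along the tool's x, y, z in mm, a list of three; "turn": the turn about the tool's z in degrees. A call has 1 to 5 rows; each row is the pose to reach, as a shift and turn from the pose commanded when the call began, along the tool's axes at that moment; what a row does not reach only later rows make up. A row lasts 1/12 s, in which the tool goes at most 41.7 mm and 7.16 degrees, less where a joint would pass 70% of its speed; a pose out of reach is approached as far as the arm can. A call with a gripper value outside its range is refused whole. The fingers move at their own pace and stop on an object; "force" is the grip in N (left out, the last holds). Time passes only in rows, so rows that repeat a pose let the fingers close. It gives the time, the measured TCP pose, the force, the opening and the grip force at its end, in the units of the state.
- sensors.observe(): the state, without advancing time (a new reading comes with each control period).
- camera(name): name is "scene" or "top" or "wrist"; returns a dict with "pixels" (384x512x3 uint8, blue, green, red), "K" (3x3 intrinsics, pixels), "distortion" ([k1, k2, p1, p2, k3] as OpenCV has them; the pictures are not rectified), "extrinsics" (4x4, takes a point from world to camera coordinates); the wrist camera has in their place "tool_from_camera" (4x4, takes a point from camera to tool coordinates, whose origin is the TCP and whose axes are the flange's). Camera axes: x right, y down, z forward; pixel columns grow to the right and rows downward; lengths in m; the calibration is good to about 2 mm. A picture is of the moment at which its call begins: read the wrist's pose just before it. There is no depth.
- order.finish_job(): hands the job in; it is judged then, once.
The state is a dict: "time": time; "joint_positions": joint angles; "qd": joint speeds; "tau": joint torques, N m; "ee_pos": TCP position; "tool_rot": TCP orientation; "force": force on the tool from outside, world axes, zero at the start; "ft_torque": the same for the moment, N m; "opening": finger opening in m; "gripper_force": force on a finger pad.
Only numpy, scipy, OpenCV 4.12 (cv2) and the standard library are available. Lean on these libraries where they do the work, as an engineer would, in place of code of your own. Each camera call takes 0.05 s, during which the arm holds its last target. There are 200 camera calls.

TASK

Get the seed-puck feeder ready: first slide the red stop gate fully shut, before any puck goes into the chute, then lay every green-capped puck flat in the loading bay and push it down the chute, so that the first rests against the gate and each further one against the puck below it, with no gaps. Lay every orange-capped puck flat in the orange tray and every blue-capped puck flat in the blue tray. Leave the gate shut, and do not shift or tip the seedling pot, thread cone or tape measure.

Things in the scene. Friction and masses are not known exactly. Their poses are not given: they have to be found in the camera images.
- chute_stop (a point): Point on the aluminium chute's floor, mid-width, at the stop gate's face, 30 mm above the table. x runs up the slope along the floor (12 degrees, rising roughly away from the robot), y across, z square to the floor. The chute and chute_bay entries give its shape in this frame. A puck laid anywhere on the slope stays there by friction and has to be pushed.
- chute: The fixed feed chute; origin on the table under chute_stop, x = uphill heading, z up. From the gate to 150 mm up the slope: channel 66 mm wide, walls 46 mm high, roofed 42 to 46 mm above its floor by two green lips leaving a slot 44 mm wide along the middle: pucks cannot be put in or taken out from above there, but closed fingers reach down through the slot to push.
- chute_bay (a point): Middle of the open loading bay, on the sloping floor, 197 mm up the slope from chute_stop; same axes. The bay runs 150 to 245 mm up the slope: floor 92 mm wide between side walls 12 mm high, narrowing to the channel's 66 mm between 178 and 146 mm; no wall at its top end.
- gate (a joint): The red stop gate (escapement) across the low end of the chute: metres it is slid open. 0 = fully closed across the channel, 0.075 = fully open; it slides level, towards chute -y as it opens. Stays where it is left (friction 2 N). It starts open.
- gate_handle (a point): Middle of the upright red grip tab on the gate, moves with it: 16 mm thick along the chute, 30 mm wide across it, 40 mm tall (16 mm of it above this point), leaning 12 degrees with the chute; frame parallel to the chute's level heading (x uphill heading, y across, z up). When closed it is 55 mm to the chute's -y side.
- orange_tray: Orange open plastic tray, fixed, outside 120 (x) x 170 (y) x 22 mm high, walls and floor 4 mm thick. Origin: centre of its underside.
- blue_tray: Blue open plastic tray, fixed, same size as the orange one. Origin: centre of its underside.
- green1_centre (a point): Centre of a seed puck with green cap: a rigid pressed-coir disc 60 mm across and 36 mm high, about 90 g, brown below, its top 12 mm green; z axis up when it lies flat. May be absent.
- green2_centre (a point): Centre of a seed puck with green cap: a rigid pressed-coir disc 60 mm across and 36 mm high, about 90 g, brown below, its top 12 mm green; z axis up when it lies flat. May be absent.
- green3_centre (a point): Centre of a seed puck with green cap: a rigid pressed-coir disc 60 mm across and 36 mm high, about 90 g, brown below, its top 12 mm green; z axis up when it lies flat. May be absent.
- orange1_centre (a point): Centre of a seed puck with orange cap: a rigid pressed-coir disc 60 mm across and 36 mm high, about 90 g, brown below, its top 12 mm orange; z axis up when it lies flat. May be absent.
- orange2_centre (a point): Centre of a seed puck with orange cap: a rigid pressed-coir disc 60 mm across and 36 mm high, about 90 g, brown below, its top 12 mm orange; z axis up when it lies flat. May be absent.
- blue1_centre (a point): Centre of a seed puck with blue cap: a rigid pressed-coir disc 60 mm across and 36 mm high, about 90 g, brown below, its top 12 mm blue; z axis up when it lies flat. May be absent.
- blue2_centre (a point): Centre of a seed puck with blue cap: a rigid pressed-coir disc 60 mm across and 36 mm high, about 90 g, brown below, its top 12 mm blue; z axis up when it lies flat. May be absent.
- seedling_pot: Bystander: black 80 mm tall, 78 mm wide plant pot with a seedling (125 mm in all). Origin: centre of its underside.
- yarn_cone: Bystander: white cone of thread, 66 mm across, 110 mm tall. Origin: centre of its underside.
- tape_measure: Bystander: yellow tape measure, 70 x 35 x 60 mm. Origin: centre of its underside.
Mind the look-alikes: they are no part of the job. What is shaped like the part that bears blue1_centre but purple or white is not meant. What is shaped like the part that bears orange1_centre but pink is not meant.

How it is judged:
On the way:
1. the stop gate is slid fully shut (value of joint gate below 0.004 m), for 0.2 s.
At the end, for the whole second after the job is handed in: Gate shut within 4 mm. Green pucks in an unbroken row up the channel from the gate: centres 30, 90, 150 mm up the slope, at most 3.5, 4.5, 5.5 mm further. Each orange puck flat on the orange tray floor, each blue one on the blue tray floor. All at rest (value of joint gate below 0.004 m and x of each of green1_centre, green2_centre, green3_centre in the frame of chute_stop above 0.026 m and y of green1_centre in the frame of chute_stop between -0.006 and 0.006 m and z of green1_centre in the frame of chute_stop between 0.012 and 0.024 m and (x of green1_centre in the frame of chute_stop below 0.0335 m or (x of green1_centre in the frame of chute_stop below 0.0945 m and x of any of green2_centre, green3_centre in the frame of chute_stop below 0.0335 m) or (x of green1_centre in the frame of chute_stop below 0.1555 m and x of any of green2_centre, green3_centre in the frame of chute_stop below 0.0335 m and (distance between green1_centre and green2_centre below 0.066 m or distance between green1_centre and green3_centre below 0.066 m))) and linear speed of each of green1, green2, green3, orange1, orange2, blue1, blue2 below 0.02 m/s and y of green2_centre in the frame of chute_stop between -0.006 and 0.006 m and z of green2_centre in the frame of chute_stop between 0.012 and 0.024 m and (x of green2_centre in the frame of chute_stop below 0.0335 m or (x of green2_centre in the frame of chute_stop below 0.0945 m and x of any of green1_centre, green3_centre in the frame of chute_stop below 0.0335 m) or (x of green2_centre in the frame of chute_stop below 0.1555 m and x of any of green1_centre, green3_centre in the frame of chute_stop below 0.0335 m and (distance between green2_centre and green1_centre below 0.066 m or distance between green2_centre and green3_centre below 0.066 m))) and y of green3_centre in the frame of chute_stop between -0.006 and 0.006 m and z of green3_centre in the frame of chute_stop between 0.012 and 0.024 m and (x of green3_centre in the frame of chute_stop below 0.0335 m or (x of green3_centre in the frame of chute_stop below 0.0945 m and x of any of green1_centre, green2_centre in the frame of chute_stop below 0.0335 m) or (x of green3_centre in the frame of chute_stop below 0.1555 m and x of any of green1_centre, green2_centre in the frame of chute_stop below 0.0335 m and (distance between green3_centre and green1_centre below 0.066 m or distance between green3_centre and green2_centre below 0.066 m))) and x of orange1_centre in the frame of orange_tray between -0.05 and 0.05 m and y of orange1_centre in the frame of orange_tray between -0.075 and 0.075 m and z of each of orange1_centre, orange2_centre in the frame of orange_tray below 0.035 m and angle between each of orange1_centre, orange2_centre, blue1_centre, blue2_centre's own z axis and vertical below 0.25 rad and x of orange2_centre in the frame of orange_tray between -0.05 and 0.05 m and y of orange2_centre in the frame of orange_tray between -0.075 and 0.075 m and x of blue1_centre in the frame of blue_tray between -0.05 and 0.05 m and y of blue1_centre in the frame of blue_tray between -0.075 and 0.075 m and z of each of blue1_centre, blue2_centre in the frame of blue_tray below 0.035 m and x of blue2_centre in the frame of blue_tray between -0.05 and 0.05 m and y of blue2_centre in the frame of blue_tray between -0.075 and 0.075 m); the robot touches nothing.
It fails at once if a green puck is put into the chute while the gate is open (value of joint gate above 0.012 m and ((x of green1_centre in the frame of chute_stop between -0.03 and 0.24 m and y of green1_centre in the frame of chute_stop between -0.04 and 0.04 m and z of green1_centre in the frame of chute_stop between 0.005 and 0.026 m) or (x of green2_centre in the frame of chute_stop between -0.03 and 0.24 m and y of green2_centre in the frame of chute_stop between -0.04 and 0.04 m and z of green2_centre in the frame of chute_stop between 0.005 and 0.026 m) or (x of green3_centre in the frame of chute_stop between -0.03 and 0.24 m and y of green3_centre in the frame of chute_stop between -0.04 and 0.04 m and z of green3_centre in the frame of chute_stop between 0.005 and 0.026 m))).
It fails at once if the seedling pot is shifted by more than 30 mm or tipped (distance of seedling_pot from where it was at the start of the episode above 0.03 m or angle between seedling_pot's own z axis and vertical above 0.5 rad).
It fails at once if the yarn cone is shifted by more than 30 mm or tipped (distance of yarn_cone from where it was at the start of the episode above 0.03 m or angle between yarn_cone's own z axis and vertical above 0.5 rad).
It fails at once if the tape measure is shifted by more than 30 mm or tipped (distance of tape_measure from where it was at the start of the episode above 0.03 m or angle between tape_measure's own z axis and vertical above 0.5 rad).
Of green1, green2, green3 only 2 to 3 are there at a start; the rules pass over those that are not, and their reading is None.
Of orange1, orange2, blue1, blue2 only 2 to 3 are there at a start; the rules pass over those that are not, and their reading is None.
At some moment in a run one of green1, green2, green3, orange1, orange2, blue1, blue2 may be knocked a few centimetres aside while the robot is not near it.
It also fails if it takes over 210 s, if anything falls off the work surface, if the arm or the gripper's body presses on something with over 40 N, if the wrist force passes 120 N, or if a joint passes its speed limit or range.

## Working session

There is one attempt and no reset: what is moved stays moved. The work goes in short steps, Python scripts to look and compute and a tool call to move; the robot and the scene stay as the last step left them, time stands still between calls to the robot, and variables do not carry over. Pictures are saved under pics/ and viewed, at most 17 in all, crops included, and the job is handed in when it is done.

Besides the shell and the picture viewer there is one more tool, called in YAML: its name, and indented under it one key for each argument. apply_moves: Moves the arm, as the interface text tells. Its arguments: {"type":"object","properties":{"grip":{"type":"array","items":{"type":"number"}},"travel":{"type":"array","items":{"type":"array","items":{"type":"number"}}},"turn":{"type":"array","items":{"type":"number"}},"force":{"type":"number"}},"required":["grip","travel","turn"]}

```bash
ls; mkdir -p pics; cat > h.py <<'E'
import numpy as np, cv2
from bench import sensors, camera, order
def ray(c,uv):
    p=cv2.undistortPoints(np.array([[uv]],float),np.array(c["K"]),np.array(c["distortion"]))[0,0]
    E=np.array(c["extrinsics"]);R,t=E[:3,:3],E[:3,3]
    return -R.T@t, R.T@np.array([p[0],p[1],1.])
def onz(c,uv,z):
    o,d=ray(c,uv); return o+d*(z-o[2])/d[2]
def proj(c,P):
    E=np.array(c["extrinsics"]);r,_=cv2.Rodrigues(E[:3,:3])
    return cv2.projectPoints(np.array(P,float).reshape(-1,3),r,E[:3,3],np.array(c["K"]),np.array(c["distortion"]))[0][:,0]
E
python3 - <<'E'
from h import *
for n in ("top","scene"):
    c=camera(n); cv2.imwrite(f"pics/{n}0.png",cv2.resize(c["pixels"],(800,600),interpolation=cv2.INTER_CUBIC)); cv2.imwrite(f"pics/{n}0raw.png",c["pixels"])
    E=np.array(c["extrinsics"]);print(n,-E[:3,:3].T@E[:3,3],E[2,:3])
s=sensors.observe();print(s)
E
```

```text
pics
top [0.48293008 0.01153813 1.16474566] [ 0.09001425 -0.02378807 -0.99565635]
scene [1.10434476 0.00200522 0.72043204] [-0.6181146  -0.02513373 -0.78568609]
{'time': 0.1, 'joint_positions': array([ 9.86271528e-01,  1.04653322e-01,  9.65443281e-02,  1.56392257e+00,
       -9.36292453e-06,  1.35310741e+00]), 'qd': array([-0.00045923, -0.00105665,  0.00297131, -0.00076523,  0.00094119,
        0.00039034]), 'tau': array([ 6.53137409e-03, -5.58206749e+01,  5.04717672e+01,  1.32173393e-02,
       -2.56698295e-04,  4.79708638e-05]), 'ee_pos': array([0.21512705, 0.55999906, 0.40399043]), 'tool_rot': array([-2.36831090e-04,  1.82391201e-01,  9.83225848e-01, -5.70424395e-04]), 'force': array([-0.35394702,  0.06292989,  0.38701487]), 'ft_torque': array([ 0.05230088, -0.01892915,  0.03872108]), 'gripper_force': 0.0, 'opening': 0.08548854068073924}
```

View pics/top0.png

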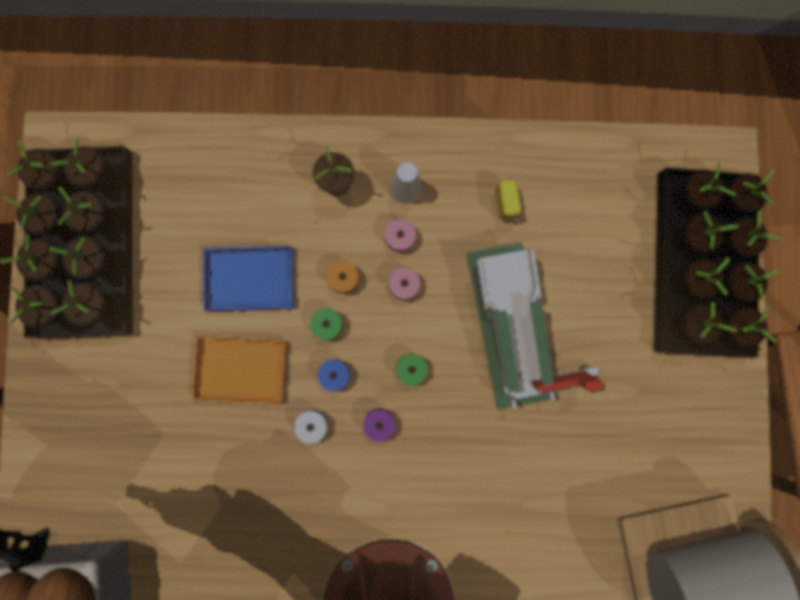

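View pics/scene0.png

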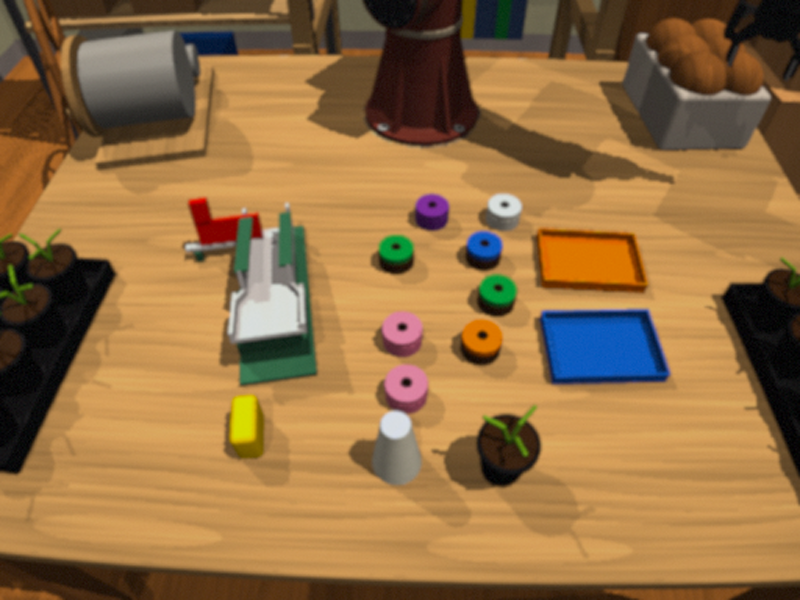

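The views show two green pucks at top (327,324) and (412,370), one orange (343,277) and one blue (334,376). Pink, white and purple are decoys. The chute is on the right, with the red tab open at (595,380). Next I'll measure these.

```bash
cat >> h.py <<'E'
H={"green":((50,90,50),(75,255,255)),"orange":((8,150,90),(20,255,255)),"blue":((105,130,60),(122,255,255)),"red":((0,170,70),(5,255,255)),"yellow":((24,150,90),(32,255,255))}
def blobs(img,col,amin=60):
    m=cv2.inRange(cv2.cvtColor(img,cv2.COLOR_BGR2HSV),*map(np.array,H[col]))
    cs,_=cv2.findContours(m,cv2.RETR_EXTERNAL,cv2.CHAIN_APPROX_NONE)
    return m,[k for k in cs if cv2.contourArea(k)>amin]
E
python3 - <<'E'
from h import *
c=camera("top");im=c["pixels"]
for col in ("green","orange","blue","yellow"):
    for k in blobs(im,col)[1]:
        a=cv2.contourArea(k);r=cv2.minAreaRect(k);z=.036 if a<1000 else .022
        if col=="yellow":z=.06
        print(col,a,np.round(r[0],1),np.round(r[1],1),round(r[2],1),np.round(onz(c,r[0],z)*1000), "box",np.round([onz(c,p,z)[:2]*1000 for p in cv2.boxPoints(r)]).tolist() if a>700 else "")
s=camera("scene")
# crops
def crop(c,x0,y0,w,h,n,f=6):
    cv2.imwrite(n,cv2.resize(c["pixels"][y0:y0+h,x0:x0+w],None,fx=f,fy=f,interpolation=cv2.INTER_CUBIC))
crop(c,290,150,110,115,"pics/topchute.png",5)
crop(s,110,115,110,135,"pics/scenechute.png",4)
E
```

```text
green 257.0 [263. 236.] [18. 18.] 90.0 [446. -35.  36.] box 
green 260.0 [209. 207.] [18.4 18.4] 45.0 [528. 125.  36.] box 
orange 150.0 [ 29. 377.] [22. 12.] -0.0 [ 33. 630.  36.] box 
orange 247.0 [503.  328.5] [16. 31.] 0.0 [ 178. -754.   36.] box 
orange 2220.5 [152.7 236.7] [58.6 40.6] 1.8 [439. 290.  22.] box [[381.0, 377.0], [500.0, 378.0], [497.0, 204.0], [378.0, 204.0]]
orange 83.5 [  2. 223.] [ 4. 46.] 0.0 [472. 734.  36.] box 
orange 282.5 [219.5 176.5] [19. 19.] 90.0 [619.  96.  36.] box 
orange 17211.0 [255.5 150.9] [527.2 213.8] 4.3 [700. -10.  22.] box [[426.0, 793.0], [1092.0, 799.0], [1004.0, -881.0], [327.0, -792.0]]
blue 211.5 [213.5 240. ] [16. 17.] 90.0 [432. 109.  36.] box 
blue 1677.5 [160. 179.] [36. 50.] 90.0 [610. 275.  22.] box [[664.0, 352.0], [666.0, 202.0], [558.0, 198.0], [555.0, 347.0]]
yellow 215.0 [326.  126.1] [21.8 11.8] 78.7 [ 771. -217.   60.] box
```

View pics/topchute.png

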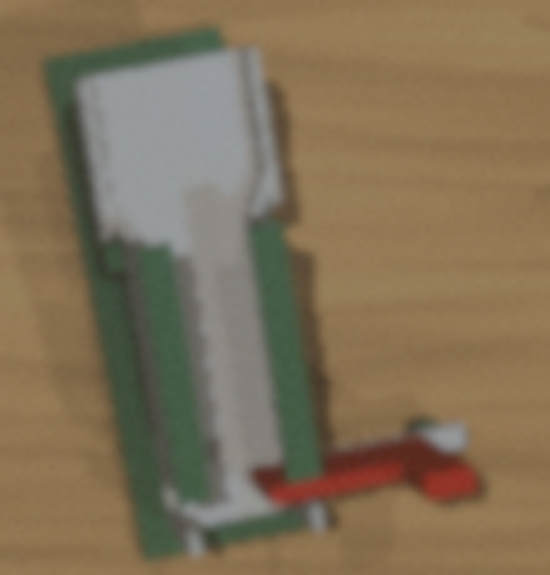

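View pics/scenechute.png

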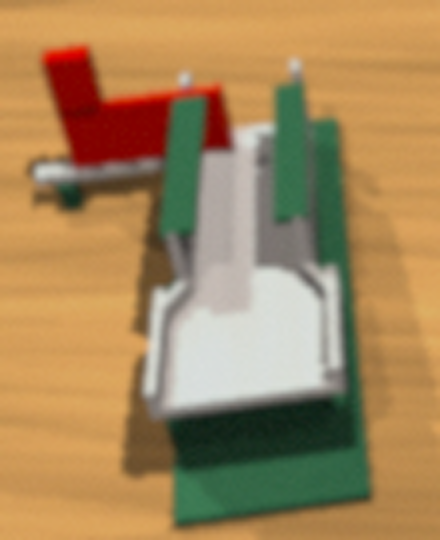

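The crops show the lips' inner slot corners clearly, so I'll fit the chute pose from them in both views. The tab top is at about (452,475) in the top crop and (67,55) in the scene crop.

```bash
cat > chute.py <<'E'
from h import *
from scipy.optimize import least_squares
a=np.radians(12);C,S=np.cos(a),np.sin(a)
def chute_w(q,P):  # P in chute_stop frame, m
    x0,y0,w=q;P=np.atleast_2d(P)
    hx=P[:,0]*C-P[:,2]*S; z=.030+P[:,0]*S+P[:,2]*C; y=P[:,1]
    return np.c_[x0+hx*np.cos(w)-y*np.sin(w), y0+hx*np.sin(w)+y*np.cos(w), z]
E
python3 - <<'E'
from chute import *
t=camera("top");s=camera("scene")
T=np.array([[175,245],[222,500],[250,225],[287,480]])/5+[290,150]-.4
Sc=np.array([[277,218],[275,88],[195,232],[207,97]])/4+[110,115]-.4
P=np.array([[.15,.022,.046],[0,.022,.046],[.15,-.022,.046],[0,-.022,.046]])
f=lambda q:np.r_[(proj(t,chute_w(q,P))-T).ravel(),(proj(s,chute_w(q,P))-Sc).ravel()]
r=least_squares(f,[.45,-.25,.2]);q=r.x;print(q,np.degrees(q[2]));print(np.round(r.fun.reshape(-1,2),1))
np.save("q.npy",q)
print("bay corners top px crop",(proj(t,chute_w(q,[[.245,.046,0],[.245,-.046,0]]))+.4-[290,150])*5, "scene",(proj(s,chute_w(q,[[.245,.046,0],[.245,-.046,0]]))+.4-[110,115])*4)
A,B=ray(t,np.array([452,475])/5+[290,150]-.4),ray(s,np.array([67,55])/4+[110,115]-.4)
k=np.linalg.lstsq(np.c_[A[1],-B[1]],B[0]-A[0],rcond=None)[0]
p1,p2=A[0]+A[1]*k[0],B[0]+B[1]*k[1];print("tab top",p1,p2)
m=(p1+p2)/2;d=m[:2]-q[:2];w=q[2];print("in chute level frame",d@[np.cos(w),np.sin(w)],d@[-np.sin(w),np.cos(w)])
# puck ring centres using both views, check
for n,c in (("top",t),("scene",s)):
  for col in("green","orange","blue"):
    for k in blobs(c["pixels"],col,100)[1]:
      if cv2.contourArea(k)<600:
        (u,v),_,_=cv2.minAreaRect(k);print(n,col,cv2.contourArea(k),np.round(onz(c,(u,v),.036)*1000))
E
```

```text
[ 0.42570718 -0.25030954  0.21362416] 12.239762909501373
[[-1.  -0.6]
 [-1.6 -0.3]
 [-0.7  0.3]
 [ 0.4  0.5]
 [-0.9  0.5]
 [-0.7 -0.6]
 [ 0.  -0.3]
 [-0.9 -0.6]]
bay corners top px crop [[ 82.76445696  78.17787338]
 [237.9678377   47.43501759]] scene [[334.94662864 385.25724725]
 [162.70552734 410.46465021]]
tab top [ 0.42812416 -0.35435626  0.11455165] [ 0.42745151 -0.35129665  0.11352077]
in chute level frame -0.019700540310546563 -0.10062770989371671
top green 259.5 [446. -35.  36.]
top green 261.5 [528. 126.  36.]
top orange 152.5 [ 33. 630.  36.]
top orange 288.5 [ 172. -754.   36.]
top orange 281.0 [619.  96.  36.]
top blue 211.5 [432. 109.  36.]
scene green 341.5 [534. 125.  36.]
scene green 288.5 [452. -36.  36.]
scene green 150.0 [ 483. -188.   36.]
scene green 187.0 [ 448. -291.   36.]
scene green 172.0 [ 434. -221.   36.]
scene green 131.0 [-379.  205.   36.]
scene orange 480.5 [968. 301.  36.]
scene orange 198.0 [ 999. -431.   36.]
scene orange 553.0 [622.  96.  36.]
scene orange 203.5 [-143. -986.   36.]
scene orange 226.5 [-85. 190.  36.]
scene orange 106.5 [-187. -368.   36.]
scene orange 124.0 [-168. -145.   36.]
scene orange 515.5 [-262. -945.   36.]
scene blue 281.5 [441. 109.  36.]
```

```bash
cat > plan.py <<'E'
from h import *
from scipy.spatial.transform import Rotation as Ro
def plan(*wps):
    """wps: (x,y,z of grasp point, yaw deg of tool y or None)"""
    s=sensors.observe();R=Ro.from_quat(np.r_[s["tool_rot"][1:],s["tool_rot"][0]]).as_matrix();p=s["ee_pos"]+.155*R[:,2]
    print("now grasp",np.round(p*1000),"yaw",round(np.degrees(np.arctan2(R[1,1],R[0,1])),1),"q6",round(s["joint_positions"][5],2),"t",round(s["time"],1),"op",round(s["opening"],4),"F",np.round(s["force"],1),"tilt",np.round(np.degrees(R[:2,2]),2))
    y0=np.arctan2(R[1,1],R[0,1])
    for x,y,z,w in wps:
        t=np.array([x,y,z]);X=np.array([-np.sin(y0)*-1,-np.cos(y0),0])  # tool x = y cross z(down)
        Y=np.array([np.cos(y0),np.sin(y0),0]);X=np.cross(Y,[0,0,-1.]);d=t-p
        tr=[d@X*1000,d@Y*1000,-d[2]*1000]
        dw=0 if w is None else (np.radians(w)-y0+np.pi/2)%np.pi-np.pi/2
        print("travel",np.round(tr,1).tolist(),"turn",round(-np.degrees(dw),1),"rows",max(np.linalg.norm(tr)/41.7,abs(np.degrees(dw))/7.16).round(1))
        p=t;y0+=dw
E
python3 - <<'E'
from plan import *
from chute import chute_w
q=np.load("q.npy");w=q[2];c,s=np.cos(w),np.sin(w)
g=q[:2]+np.array([[c,-s],[s,c]])@[-.017,-.1006];print(g)
plan((.40,.40,.25,40),(.48,.2,.25,12.2),(.48,.0,.25,12.2),(.48,-.18,.25,12.2),(g[0],g[1],.18,12.2),(g[0],g[1],.102,12.2))
E
```

```text
[ 0.43042111 -0.35222685]
now grasp [215. 560. 249.] yaw 69.0 q6 1.35 t 0.3 op 0.0856 F [-0.1 -0.6  0.5] tilt [-0.01 -0.02]
travel [-230.0, -83.1, -0.5] turn 29.0 rows 5.9
travel [-204.6, -67.3, -0.0] turn 27.8 rows 5.2
travel [-195.5, -42.3, -0.0] turn -0.0 rows 4.8
travel [-175.9, -38.0, -0.0] turn -0.0 rows 4.3
travel [-157.9, -84.9, 70.0] turn -0.0 rows 4.6
travel [0.0, 0.0, 78.0] turn -0.0 rows 1.9
```

apply_moves:
  grip: [60,60,60,60,60]
  travel:
    - [-190,-70,0]
    - [-190,-70,0]
    - [-190,-70,0]
    - [-190,-70,0]
    - [-190,-70,0]
  turn: [29,29,29,29,29]

```text
time: 0.72
ee_pos: [0.3689, 0.4248, 0.4048]
tool_rot: [0.0, 0.426, 0.905, 0.0]
force: [-0.1, -0.5, -0.1]
opening: 0.0603
gripper_force: 0.0
```

apply_moves:
  grip: [60,60,60,60,60]
  travel:
    - [-190,-60,0]
    - [-190,-60,0]
    - [-190,-60,0]
    - [-190,-60,0]
    - [-190,-60,0]
  turn: [27.8,27.8,27.8,27.8,27.8]

```text
time: 1.13
ee_pos: [0.4442, 0.24, 0.4048]
tool_rot: [0.0, 0.631, 0.776, 0.0]
force: [0.3, 0.7, 0.4]
opening: 0.0602
gripper_force: 0.0
```

apply_moves:
  grip: [60,60,60,60,60]
  travel:
    - [-195,-42,0]
    - [-195,-42,0]
    - [-195,-42,0]
    - [-195,-42,0]
    - [-195,-42,0]
  turn: [0,0,0,0,0]

```text
time: 1.55
ee_pos: [0.4432, 0.0406, 0.4048]
tool_rot: [0.0, 0.628, 0.778, 0.0]
force: [1.4, 0.2, -0.3]
opening: 0.0601
gripper_force: 0.0
```

apply_moves:
  grip: [60,60,60,60,60]
  travel:
    - [-176,-38,0]
    - [-176,-38,0]
    - [-176,-38,0]
    - [-176,-38,0]
    - [-176,-38,0]
  turn: [0,0,0,0,0]

```text
time: 1.97
ee_pos: [0.4431, -0.1415, 0.4044]
tool_rot: [0.0, 0.63, 0.777, -0.0]
force: [1.3, 0.8, -0.0]
opening: 0.0603
gripper_force: 0.0
```

```bash
python3 - <<'E'
from plan import *
q=np.load("q.npy");w=q[2];c,s=np.cos(w),np.sin(w)
g=q[:2]+np.array([[c,-s],[s,c]])@[-.017,-.1006]
plan((g[0],g[1],.18,12.2),(g[0],g[1],.102,12.2))
E
```

```text
now grasp [ 443. -142.  249.] yaw 12.0 q6 0.77 t 2.0 op 0.0603 F [ 1.3  0.8 -0. ] tilt [ 0.01 -0.08]
travel [-203.3, -56.1, 69.4] turn -0.2 rows 5.3
travel [0.0, 0.0, 78.0] turn -0.0 rows 1.9
```

apply_moves:
  grip: [60,60,60,60,60]
  travel:
    - [-180,-50,40]
    - [-180,-50,40]
    - [-180,-50,40]
    - [-180,-50,40]
    - [-180,-50,40]
  turn: [0,0,0,0,0]

```text
time: 2.38
ee_pos: [0.4318, -0.327, 0.3634]
tool_rot: [-0.0, 0.629, 0.777, -0.0]
force: [0.3, 0.5, 0.5]
opening: 0.0601
gripper_force: 0.0
```

apply_moves:
  grip: [60,60,60]
  travel:
    - [-23,-6,29]
    - [-23,-6,29]
    - [-23,-6,29]
  turn: [0,0,0]

```text
time: 2.63
ee_pos: [0.431, -0.3477, 0.3339]
tool_rot: [-0.002, 0.629, 0.778, 0.001]
force: [0.4, 0.1, 0.8]
opening: 0.0601
gripper_force: 0.0
```

```bash
cat >> plan.py <<'E'
def wrist():
    """returns cam dict with 'extrinsics' for the wrist (world->cam)"""
    s=sensors.observe();R=Ro.from_quat(np.r_[s["tool_rot"][1:],s["tool_rot"][0]]).as_matrix()
    W=np.eye(4);W[:3,:3]=R;W[:3,3]=s["ee_pos"];c=dict(camera("wrist"));c["extrinsics"]=np.linalg.inv(W@np.array(c["tool_from_camera"]));return c
E
python3 - <<'E'
from plan import *
q=np.load("q.npy");w=q[2];c,s=np.cos(w),np.sin(w)
g=q[:2]+np.array([[c,-s],[s,c]])@[-.017,-.1006]
c=wrist();im=c["pixels"].copy()
m,bs=blobs(im,"red",30)
for k in bs: r=cv2.minAreaRect(k);print(cv2.contourArea(k),r)
for P,col in(([g[0],g[1],.102],(0,255,0)),([g[0],g[1],.114],(255,255,255))): cv2.drawMarker(im,tuple(proj(c,P)[0].round().astype(int).tolist()),col)
cv2.imwrite("pics/w1.png",im)
print(c["tool_from_camera"])
plan((g[0],g[1],.102,12.2))
E
```

```text
3174.5 ((250.16549682617188, 165.8725128173828), (36.072635650634766, 152.3164825439453), 1.6846843957901)
[[ 1.40695983e-03 -9.64114446e-01 -2.65483250e-01  6.68371438e-02]
 [ 9.99998987e-01  1.41323599e-03  1.67382212e-04 -3.21008990e-04]
 [ 2.13814875e-04 -2.65483216e-01  9.64115458e-01  3.06938509e-02]
 [ 0.00000000e+00  0.00000000e+00  0.00000000e+00  1.00000000e+00]]
now grasp [ 431. -347.  180.] yaw 12.1 q6 0.45 t 2.7 op 0.06 F [ 0.4  0.1 -0.2] tilt [-0.05  0.09]
travel [-5.0, -2.1, 78.3] turn -0.1 rows 1.9
```

View pics/w1.png

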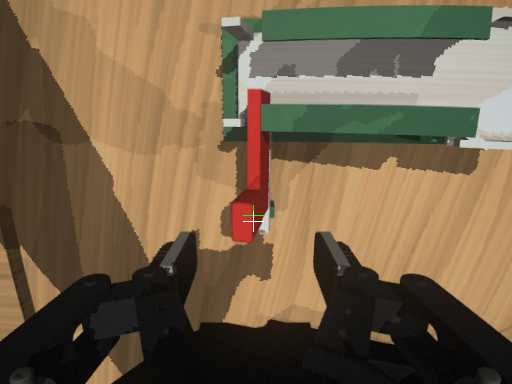

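The wrist view shows the tab's top face at about (243,221), slightly left of my marker. The lips are clear, so I'll refine the chute pose from this closer view.

```bash
python3 - <<'E'
from plan import *
from chute import *
q0=np.load("q.npy")
c=wrist();m,_=blobs(c["pixels"],"green",30)
T=np.array([[263,38],[491,39],[262,105],[477,110]])
P=np.array([[0,.022,.042],[.15,.022,.042],[0,-.022,.046],[.15,-.022,.046]])
f=lambda q:(proj(c,chute_w(q,P))-T).ravel()
r=least_squares(f,q0);q=r.x;print(q,np.degrees(q[2]),r.fun.reshape(-1,2).round(1));np.save("q.npy",q)
g=onz(c,(243,221),.114);d=g[:2]-q[:2];w=q[2];a=np.array([np.cos(w),np.sin(w)]);b=np.array([-a[1],a[0]])
X,Y=d@a,d@b;print("tab top chute frame",X,Y,"open by",-.055-Y)
h=q[:2]+a*(X+.0026)+b*Y;print(h)
plan((h[0],h[1],.102,np.degrees(w)))
E
```

```text
[ 0.4258793  -0.24961417  0.19677278] 11.274249846110699 [[ 1.6  2.3]
 [-4.6  2.1]
 [ 0.3 -3.1]
 [ 2.5 -1.7]]
tab top chute frame -0.021909903176241082 -0.10199170818514952 open by 0.04699170818514952
[ 0.42688196 -0.3534129 ]
now grasp [ 432. -347.  181.] yaw 12.2 q6 0.45 t 2.7 op 0.0601 F [ 0.1 -0.1  0.1] tilt [0.02 0.01]
travel [-5.4, -6.3, 79.3] turn 0.9 rows 1.9
```

apply_moves:
  grip: [60,60,60,60,60]
  travel:
    - [-5.5,-6,0]
    - [-5.5,-6,40]
    - [-5.5,-6,79]
    - [-5.5,-6,79]
    - [-5.5,-6,79]
  turn: [0.9,0.9,0.9,0.9,0.9]

```text
time: 3.15
ee_pos: [0.4267, -0.353, 0.2564]
tool_rot: [-0.001, 0.634, 0.773, 0.0]
force: [0.4, -0.1, 1.0]
opening: 0.0603
gripper_force: 0.0
```

apply_moves:
  grip: [10,10,10,10,10]
  travel:
    - [0,0,0]
    - [0,0,0]
    - [0,0,0]
    - [0,0,0]
    - [0,0,0]
  turn: [0,0,0,0,0]
  force: 20

```text
time: 3.57
ee_pos: [0.4263, -0.3551, 0.2597]
tool_rot: [0.0, 0.635, 0.773, -0.003]
force: [-14.5, -2.4, 12.9]
opening: 0.0206
gripper_force: 19.1
```

apply_moves:
  grip: [10,10,10,10,10]
  travel:
    - [15,0,0]
    - [30,0,0]
    - [42,0,0]
    - [44,0,0]
    - [44,0,0]
  turn: [0,0,0,0,0]

```text
time: 3.98
ee_pos: [0.4174, -0.3114, 0.2597]
tool_rot: [0.0, 0.635, 0.773, -0.003]
force: [-18.1, -1.5, 13.7]
opening: 0.0204
gripper_force: 21.3
```

apply_moves:
  grip: [10,10,10,10,10]
  travel:
    - [2,0,0]
    - [4,0,0]
    - [6,0,0]
    - [6,0,0]
    - [6,0,0]
  turn: [0,0,0,0,0]

```text
time: 4.4
ee_pos: [0.4166, -0.3076, 0.2599]
tool_rot: [0.002, 0.635, 0.772, -0.004]
force: [-15.2, -13.4, 7.6]
opening: 0.0205
gripper_force: 20.4
```

apply_moves:
  grip: [60,60,60,60,60]
  travel:
    - [0,0,0]
    - [0,0,0]
    - [0,0,0]
    - [0,0,-40]
    - [0,0,-80]
  turn: [0,0,0,0,0]

```text
time: 4.82
ee_pos: [0.4167, -0.3038, 0.3357]
tool_rot: [-0.002, 0.634, 0.773, 0.001]
force: [1.3, -1.4, 0.9]
opening: 0.0598
gripper_force: 0.0
```

apply_moves:
  grip: [85,85,85,85]
  travel:
    - [0,0,-40]
    - [0,0,-60]
    - [0,0,-60]
    - [0,0,-60]
  turn: [0,0,0,0]

```text
time: 5.15
ee_pos: [0.4177, -0.305, 0.3984]
tool_rot: [0.002, 0.634, 0.773, -0.0]
force: [0.3, 0.0, -0.6]
opening: 0.0849
gripper_force: 0.0
```

```bash
python3 - <<'E'
from plan import *
from chute import *
q=np.load("q.npy")
c=wrist();cv2.imwrite("pics/w2.png",c["pixels"])
for k in blobs(c["pixels"],"red",30)[1]: print(cv2.contourArea(k),cv2.boundingRect(k))
t=camera("top")
for col in("green","orange","blue"):
    for k in blobs(t["pixels"],col,100)[1]:
      if cv2.contourArea(k)<600:
        (u,v),_,_=cv2.minAreaRect(k);print(col,np.round(onz(t,(u,v),.036)*1000))
print("bay",chute_w(q,[[.197,0,0],[.197,0,.018],[0.03,0,0.018]]))
plan()
E
```

```text
1777.5 (240, 90, 29, 118)
green [446. -35.  36.]
green [528. 127.  36.]
orange [ 36. 628.  36.]
orange [618.  96.  36.]
blue [432. 111.  36.]
bay [[ 0.61485587 -0.21194124  0.0709586 ]
 [ 0.61118567 -0.21267291  0.08856526]
 [ 0.45098726 -0.24460884  0.05384401]]
now grasp [ 417. -304.  241.] yaw 11.3 q6 0.49 t 5.2 op 0.085 F [-0.1  0.1 -0.7] tilt [-0.03  0.06]
```

View pics/w2.png

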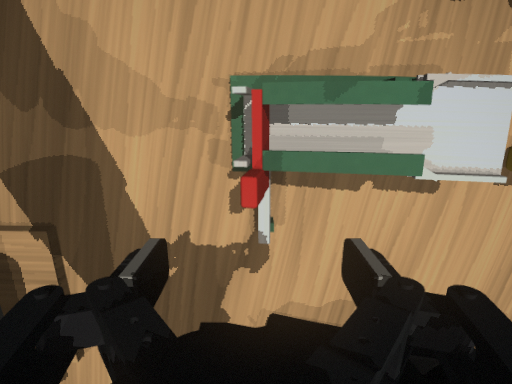

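Gate is shut across the channel: the red bar spans both walls and the tab at (255,187) is close to the wall. Next is the first green puck.

```bash
python3 - <<'E'
from plan import *
from chute import *
q=np.load("q.npy");c=wrist();print(proj(c,chute_w(q,[[.15,.022,.042],[.05,.022,.042],[.15,-.022,.046],[.05,-.022,.046]])).round(1))
Y=np.degrees(q[2])+90
plan((.43,-.17,.22,41),(.44,-.1,.18,71),(.446,-.035,.14,Y),(.446,-.035,.024,Y))
E
```

```text
[[433.8 106.4]
 [319.4 104.6]
 [428.7 156.6]
 [316.9 152.4]]
now grasp [ 417. -304.  240.] yaw 11.3 q6 0.49 t 5.3 op 0.0851 F [ 0.4  0.1 -1. ] tilt [-0.06  0.1 ]
travel [129.2, 39.1, 20.4] turn -29.7 rows 4.1
travel [46.3, 53.5, 40.0] turn -30.0 rows 4.2
travel [15.5, 63.4, 40.0] turn -30.3 rows 4.2
travel [0.0, 0.0, 116.0] turn 0.0 rows 2.8
```

Chute fit agrees to about 2 px (about 2 mm).

apply_moves:
  grip: [85,85,85,85,85]
  travel:
    - [129,39,20]
    - [129,39,20]
    - [129,39,20]
    - [129,39,20]
    - [129,39,20]
  turn: [-30,-30,-30,-30,-30]

```text
time: 5.72
ee_pos: [0.4301, -0.1678, 0.375]
tool_rot: [-0.001, 0.408, 0.913, 0.001]
force: [-0.7, -0.9, -0.2]
opening: 0.0851
gripper_force: 0.0
```

apply_moves:
  grip: [85,85,85,85,85]
  travel:
    - [46,53,40]
    - [46,53,40]
    - [46,53,40]
    - [46,53,40]
    - [46,53,40]
  turn: [-30,-30,-30,-30,-30]

```text
time: 6.13
ee_pos: [0.4396, -0.1013, 0.3356]
tool_rot: [-0.001, 0.161, 0.987, 0.0]
force: [0.1, 0.1, -0.3]
opening: 0.0844
gripper_force: 0.0
```

apply_moves:
  grip: [85,85,85,85,85]
  travel:
    - [15,63,40]
    - [15,63,40]
    - [15,63,40]
    - [15,63,40]
    - [15,63,40]
  turn: [-30,-30,-30,-30,-30]

```text
time: 6.55
ee_pos: [0.4457, -0.037, 0.2961]
tool_rot: [-0.0, -0.099, 0.995, 0.0]
force: [0.3, -0.5, 0.3]
opening: 0.0851
gripper_force: 0.0
```

```bash
cat >> plan.py <<'E'
def wpuck(col,xy,z=.036):
    c=wrist();out=[]
    for k in blobs(c["pixels"],col,300)[1]:
        h=cv2.convexHull(k);(u,v),(a,b),_=cv2.fitEllipse(h);p=onz(c,(u,v),z)
        if np.hypot(*(p[:2]-xy))<.06: print(col,"px",round(u),round(v),round(a),round(b),"at",np.round(p*1000,1)); out.append(p)
    return out
E
python3 - <<'E'
from plan import *
c=wpuck("green",[.446,-.035])
if c: plan((c[0][0],c[0][1],.024,101.3))
else: cv2.imwrite("pics/w3.png",wrist()["pixels"]);plan()
E
```

```text
green px 256 195 71 72 at [442.3 -37.2  36. ]
now grasp [446. -37. 141.] yaw 101.1 q6 -0.57 t 6.6 op 0.0852 F [-0.4  0.7  0.2] tilt [-0.03  0.01]
travel [3.4, 0.7, 117.4] turn -0.2 rows 2.8
```

apply_moves:
  grip: [85,85,85,85,85]
  travel:
    - [3,0.5,40]
    - [3,0.5,80]
    - [3,0.5,116]
    - [3,0.5,116]
    - [3,0.5,116]
  turn: [0,0,0,0,0]

```text
time: 7.02
ee_pos: [0.4419, -0.0371, 0.1798]
tool_rot: [-0.002, -0.096, 0.995, 0.001]
force: [0.8, -0.5, 0.9]
opening: 0.0854
gripper_force: 0.0
```

apply_moves:
  grip: [45,45,45,45,45]
  travel:
    - [0,0,0]
    - [0,0,0]
    - [0,0,0]
    - [0,0,0]
    - [0,0,0]
  turn: [0,0,0,0,0]
  force: 35

```text
time: 7.43
ee_pos: [0.4441, -0.0374, 0.1837]
tool_rot: [0.002, -0.098, 0.995, -0.001]
force: [-0.8, -0.1, 8.1]
opening: 0.0589
gripper_force: 36.8
```

apply_moves:
  grip: [45,45,45,45,45]
  travel:
    - [0,0,-40]
    - [0,0,-80]
    - [0,0,-120]
    - [0,0,-160]
    - [0,0,-160]
  turn: [0,0,0,0,0]

```text
time: 7.85
ee_pos: [0.4444, -0.0375, 0.3507]
tool_rot: [0.006, -0.098, 0.995, -0.003]
force: [0.6, -0.7, -0.6]
opening: 0.0592
gripper_force: 39.3
```

```bash
python3 - <<'E'
from plan import *
from chute import *
q=np.load("q.npy");P=chute_w(q,[[.205,0,0]])[0];print(P)
plan((P[0],P[1],.19,101.3),(P[0],P[1],P[2]+.007+.024+.002,101.3))
E
```

```text
[ 0.62253004 -0.21041138  0.0726219 ]
now grasp [446. -38. 196.] yaw 101.2 q6 -0.58 t 7.8 op 0.0592 F [ 0.6 -0.7 -0.6] tilt [ 0.73 -0.29]
travel [-139.3, -203.2, 5.8] turn -0.1 rows 5.9
travel [0.0, 0.0, 84.4] turn -0.0 rows 2.0
```

apply_moves:
  grip: [45,45,45,45,45]
  travel:
    - [-137,-200,0]
    - [-137,-200,0]
    - [-137,-200,0]
    - [-137,-200,0]
    - [-137,-200,0]
  turn: [0,0,0,0,0]

```text
time: 8.27
ee_pos: [0.5933, -0.184, 0.3422]
tool_rot: [0.001, -0.098, 0.995, -0.001]
force: [-0.4, 0.0, 0.5]
opening: 0.0585
gripper_force: 39.2
```

apply_moves:
  grip: [45,45,45]
  travel:
    - [0,0,0]
    - [0,0,0]
    - [0,0,0]
  turn: [0,0,0]

```text
time: 8.52
ee_pos: [0.5918, -0.1823, 0.3415]
tool_rot: [0.0, -0.098, 0.995, -0.0]
force: [-0.8, 0.4, -1.7]
opening: 0.0588
gripper_force: 39.3
```

```bash
python3 - <<'E'
from plan import *
from chute import *
q=np.load("q.npy");P=chute_w(q,[[.205,0,0]])[0];print(P)
plan((P[0],P[1],P[2]+.045+.024+.002,101.3),(P[0],P[1],P[2]+.007+.024+.002,101.3))
c=wrist();cv2.imwrite("pics/w3.png",c["pixels"])
E
```

```text
[ 0.62253004 -0.21041138  0.0726219 ]
now grasp [ 592. -182.  186.] yaw 101.2 q6 -0.71 t 8.5 op 0.0588 F [-0.8  0.4 -1.7] tilt [0.02 0.  ]
travel [-24.6, -33.5, 42.8] turn -0.1 rows 1.4
travel [0.0, 0.0, 38.0] turn -0.0 rows 0.9
```

View pics/w3.png

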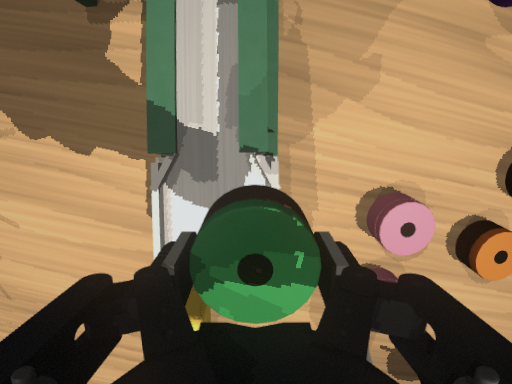

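The puck is held flat at (256,262). The slot centre at column ~208 matches the planned 34 mm sideways shift.

apply_moves:
  grip: [45,45,45,45]
  travel:
    - [-25,-33,20]
    - [-25,-33,43]
    - [-25,-33,60]
    - [-25,-33,78]
  turn: [0,0,0,0]

```text
time: 8.9
ee_pos: [0.6225, -0.209, 0.2634]
tool_rot: [0.001, -0.099, 0.995, -0.0]
force: [-0.3, -0.3, -0.7]
opening: 0.059
gripper_force: 39.3
```

apply_moves:
  grip: [45,45,45]
  travel:
    - [0,0,3]
    - [0,0,5]
    - [0,0,5]
  turn: [0,0,0]

```text
time: 9.15
ee_pos: [0.622, -0.2088, 0.2601]
tool_rot: [0.0, -0.099, 0.995, -0.001]
force: [-0.7, 0.7, 0.4]
opening: 0.0588
gripper_force: 41.1
```

apply_moves:
  grip: [45,72,72,72,72]
  travel:
    - [0,0,3]
    - [0,0,3]
    - [0,0,3]
    - [0,0,3]
    - [0,0,3]
  turn: [0,0,0,0,0]

```text
time: 9.57
ee_pos: [0.6228, -0.2095, 0.2555]
tool_rot: [0.001, -0.098, 0.995, -0.0]
force: [0.4, -0.7, 0.2]
opening: 0.0716
gripper_force: 0.0
```

apply_moves:
  grip: [72,72,72,60,60]
  travel:
    - [0,0,-40]
    - [0,0,-80]
    - [0,0,-120]
    - [0,0,-120]
    - [0,0,-120]
  turn: [0,0,0,0,0]

```text
time: 9.98
ee_pos: [0.6234, -0.21, 0.3783]
tool_rot: [0.003, -0.098, 0.995, -0.002]
force: [-0.3, -0.7, -0.7]
opening: 0.0601
gripper_force: 0.0
```

```bash
python3 - <<'E'
from plan import *
from chute import *
q=np.load("q.npy")
c=wrist();cv2.imwrite("pics/w4.png",c["pixels"])
t=camera("top")
for k in blobs(t["pixels"],"green",80)[1]:
    (u,v),_,_=cv2.minAreaRect(k);print(np.round(onz(t,(u,v),.108)*1000))
print(chute_w(q,[.205,0,.036]))
# push start / end: grasp point with tips 12mm above floor, contact face +11mm
plan()
E
```

```text
[525. 118. 108.]
[[ 0.61518966 -0.2118747   0.10783521]]
now grasp [ 623. -210.  219.] yaw 101.3 q6 -0.72 t 10.1 op 0.0601 F [-1.1 -0.1 -1.9] tilt [-0.02  0.02]
```

View pics/w4.png

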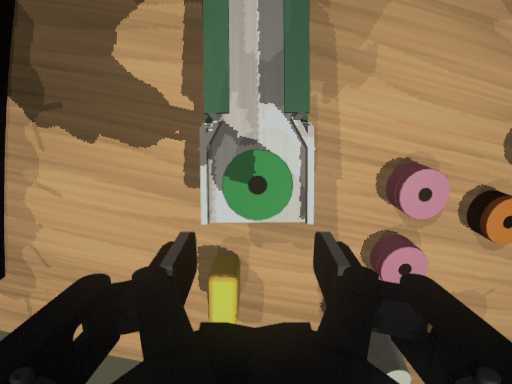

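The puck lies flat in the bay at (258,185), centred on the slot (about 256). Now to push it.

```bash
cat > push.py <<'E'
from plan import *
from chute import *
q=np.load("q.npy")
def tip(s,h=.012):
    p=chute_w(q,[s,0,h])[0]; return (p[0],p[1],p[2]+.018,np.degrees(q[2])+90)
E
python3 - <<'E'
from push import *
a=tip(.262);plan((a[0],a[1],.2,None),a,tip(.202),tip(.142),tip(.082),tip(.072))
E
```

```text
now grasp [ 623. -210.  219.] yaw 101.3 q6 -0.72 t 10.1 op 0.0601 F [-1.1 -0.1 -1.9] tilt [-0.02  0.02]
travel [-53.0, -0.7, 19.0] turn -0.0 rows 1.3
travel [0.0, 0.0, 85.8] turn 0.0 rows 2.1
travel [58.7, 0.0, 12.5] turn -0.0 rows 1.4
travel [58.7, 0.0, 12.5] turn -0.0 rows 1.4
travel [58.7, 0.0, 12.5] turn -0.0 rows 1.4
travel [9.8, -0.0, 2.1] turn -0.0 rows 0.2
```

apply_moves:
  grip: [0,0,0,0,0]
  travel:
    - [-53,-0.7,0]
    - [-53,-0.7,19]
    - [-53,-0.7,19]
    - [-53,-0.7,19]
    - [-53,-0.7,19]
  turn: [0,0,0,0,0]

```text
time: 10.5
ee_pos: [0.6743, -0.2001, 0.3549]
tool_rot: [-0.001, -0.098, 0.995, 0.001]
force: [-0.0, 0.2, 0.6]
opening: 0.0004
gripper_force: 0.0
```

apply_moves:
  grip: [0,0,0,0,0]
  travel:
    - [0,0,30]
    - [0,0,60]
    - [0,0,86]
    - [0,0,86]
    - [0,0,86]
  turn: [0,0,0,0,0]

```text
time: 10.92
ee_pos: [0.6739, -0.2002, 0.2696]
tool_rot: [-0.001, -0.098, 0.995, 0.001]
force: [0.3, -0.7, 0.5]
opening: -0.0001
gripper_force: 0.0
```

apply_moves:
  grip: [0,0,0,0,0]
  travel:
    - [12,0,2.5]
    - [24,0,5]
    - [36,0,7.5]
    - [48,0,10]
    - [58.7,0,12.5]
  turn: [0,0,0,0,0]

```text
time: 11.33
ee_pos: [0.6174, -0.2123, 0.261]
tool_rot: [0.002, -0.098, 0.995, -0.001]
force: [-0.1, 1.0, 0.1]
opening: -0.0
gripper_force: 0.4
```

```bash
python3 - <<'E'
from push import *
plan(tip(.142),tip(.082))
E
```

```text
now grasp [ 618. -213.  106.] yaw 101.3 q6 -0.73 t 11.3 op -0.0 F [-0.1  1.   0.1] tilt [ 0.24 -0.13]
travel [59.2, 1.4, 16.8] turn -0.0 rows 1.5
travel [58.7, 0.0, 12.5] turn -0.0 rows 1.4
```

apply_moves:
  grip: [0,0,0,0,0]
  travel:
    - [12,0,2.5]
    - [24,0,5]
    - [36,0,7.5]
    - [48,0,10]
    - [58.7,0,12.5]
  turn: [0,0,0,0,0]

```text
time: 11.75
ee_pos: [0.5599, -0.2239, 0.2484]
tool_rot: [0.002, -0.098, 0.995, -0.002]
force: [0.8, -0.4, 0.4]
opening: 0.0002
gripper_force: 0.4
```

apply_moves:
  grip: [0,0,0,0,0]
  travel:
    - [12,0,2.5]
    - [24,0,5]
    - [36,0,7.5]
    - [44,0,9.3]
    - [50,0,10.6]
  turn: [0,0,0,0,0]

```text
time: 12.17
ee_pos: [0.5108, -0.2337, 0.2367]
tool_rot: [0.001, -0.098, 0.995, -0.001]
force: [0.4, -0.5, 1.7]
opening: 0.0002
gripper_force: 0.4
```

```bash
python3 - <<'E'
from push import *
plan(tip(.082),tip(.072))
c=wrist();cv2.imwrite("pics/w5.png",c["pixels"])
E
```

```text
now grasp [ 511. -234.   82.] yaw 101.3 q6 -0.86 t 12.2 op 0.0002 F [ 0.4 -0.5  1.7] tilt [ 0.18 -0.13]
travel [9.0, 1.4, 4.9] turn -0.0 rows 0.2
travel [9.8, -0.0, 2.1] turn -0.0 rows 0.2
```

View pics/w5.png

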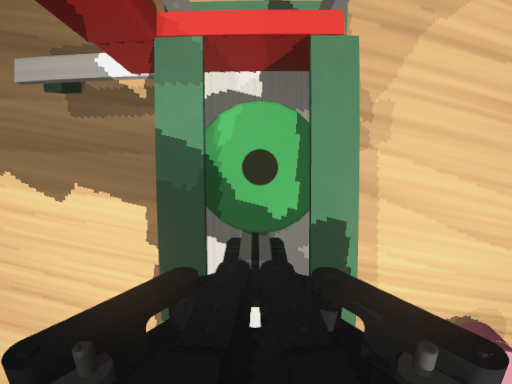

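Puck at (258,167) with the fingers behind it. A gap to the gate remains, so I'll keep pushing.

apply_moves:
  grip: [0,0,0,0]
  travel:
    - [6,0,1.2]
    - [12,0,2.5]
    - [15,0,3.2]
    - [15,0,3.2]
  turn: [0,0,0,0]

```text
time: 12.55
ee_pos: [0.4955, -0.2359, 0.2307]
tool_rot: [-0.0, -0.098, 0.995, 0.0]
force: [-0.0, -0.1, 0.4]
opening: 0.0001
gripper_force: 0.0
```

apply_moves:
  grip: [0,0,0,0]
  travel:
    - [2,0,0.4]
    - [4,0,0.8]
    - [4,0,0.8]
    - [4,0,0.8]
  turn: [0,0,0,0]

```text
time: 12.88
ee_pos: [0.4921, -0.2366, 0.23]
tool_rot: [-0.0, -0.098, 0.995, 0.0]
force: [-0.3, -0.8, -0.3]
opening: -0.0001
gripper_force: 0.0
```

apply_moves:
  grip: [0,0,0,0]
  travel:
    - [2,0,0.4]
    - [3,0,0.6]
    - [3,0,0.6]
    - [3,0,0.6]
  turn: [0,0,0,0]

```text
time: 13.22
ee_pos: [0.4891, -0.2372, 0.2294]
tool_rot: [-0.0, -0.098, 0.995, 0.0]
force: [0.1, 0.2, 0.0]
opening: 0.0001
gripper_force: 0.0
```

apply_moves:
  grip: [0,0,0,0]
  travel:
    - [2,0,0.4]
    - [3,0,0.6]
    - [3,0,0.6]
    - [3,0,0.6]
  turn: [0,0,0,0]

```text
time: 13.55
ee_pos: [0.4872, -0.2379, 0.2297]
tool_rot: [0.002, -0.099, 0.995, -0.0]
force: [8.3, 1.4, -0.3]
opening: 0.0003
gripper_force: 4.2
```

apply_moves:
  grip: [0,0,0,0,0]
  travel:
    - [-5,0,0]
    - [-6,0,-30]
    - [-6,0,-70]
    - [-6,0,-110]
    - [-6,0,-110]
  turn: [0,0,0,0,0]

```text
time: 13.97
ee_pos: [0.4934, -0.2376, 0.3473]
tool_rot: [0.004, -0.098, 0.995, -0.004]
force: [1.1, 0.1, 0.5]
opening: 0.0
gripper_force: 0.0
```

```bash
python3 - <<'E'
from push import *
c=wrist();im=c["pixels"]
t=camera("top")
for col in("green","orange","blue"):
  for k in blobs(t["pixels"],col,100)[1]:
    (u,v),_,_=cv2.minAreaRect(k);p=onz(t,(u,v),.036)
    if cv2.contourArea(k)<600 and abs(p[1])<.3:print(col,np.round(p*1000))
for k in blobs(im,"red",100)[1]: print("red",cv2.boundingRect(k))
for k in blobs(im,"green",300)[1]: print("g",cv2.boundingRect(k))
print("gate face edges expected",proj(c,chute_w(q,[[0,-.02,.036],[.0605,0,.036],[.03,0,.036]])).round())
cv2.imwrite("pics/w6.png",im)
plan((.5,-.08,.2,None),(.525,.126,.15,None))
E
```

```text
green [ 446. -255.   36.]
green [528. 126.  36.]
orange [618.  95.  36.]
blue [454. 132.  36.]
red (153, 59, 152, 47)
g (287, 228, 23, 47)
g (205, 97, 101, 83)
gate face edges expected [[235.  99.]
 [259. 173.]
 [260. 136.]]
now grasp [ 493. -237.  186.] yaw 101.3 q6 -0.88 t 14.1 op 0.0001 F [-0.7  0.1 -0.8] tilt [ 0.15 -0.14]
travel [-37.6, 153.0, -14.0] turn -0.0 rows 3.8
travel [-64.8, 197.1, 50.0] turn -0.0 rows 5.1
```

View pics/w6.png

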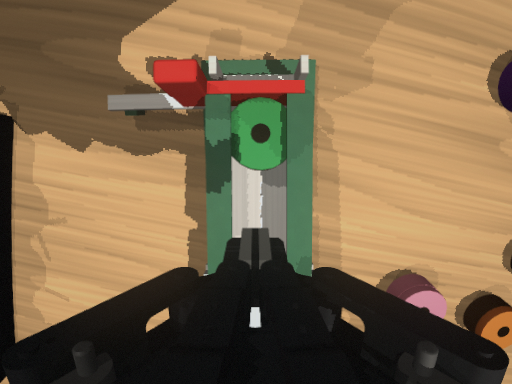

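The first green puck rests against the gate at (260,133). The blue puck was knocked to (454,132). Next is green 2.

apply_moves:
  grip: [40,60,85,85,85]
  travel:
    - [0,0,-14]
    - [-38,153,-14]
    - [-38,153,-14]
    - [-38,153,-14]
    - [-38,153,-14]
  turn: [0,0,0,0,0]

```text
time: 14.48
ee_pos: [0.4987, -0.0767, 0.3514]
tool_rot: [-0.001, -0.098, 0.995, 0.001]
force: [0.9, 0.1, 0.9]
opening: 0.0605
gripper_force: 0.0
```

apply_moves:
  grip: [85,85,85,85,85]
  travel:
    - [-65,195,50]
    - [-65,195,50]
    - [-65,195,50]
    - [-65,195,50]
    - [-65,195,50]
  turn: [0,0,0,0,0]

```text
time: 14.9
ee_pos: [0.5239, 0.1238, 0.3017]
tool_rot: [-0.001, -0.098, 0.995, 0.0]
force: [1.5, -0.8, -0.4]
opening: 0.0852
gripper_force: 0.0
```

apply_moves:
  grip: [85,85]
  travel:
    - [0,0,0]
    - [0,0,0]
  turn: [0,0]

```text
time: 15.07
ee_pos: [0.5236, 0.1238, 0.3013]
tool_rot: [-0.002, -0.1, 0.995, 0.0]
force: [0.5, 0.5, -0.3]
opening: 0.0848
gripper_force: 0.0
```

```bash
python3 - <<'E'
from push import *
c=wpuck("green",[.528,.126])
plan((c[0][0],c[0][1],.027,101.3))
E
```

```text
green px 256 201 69 70 at [525.8 125.   36. ]
now grasp [524. 122. 147.] yaw 101.4 q6 -0.21 t 15.1 op 0.0848 F [-0.8 -0.1 -0.9] tilt [-0.16 -0.02]
travel [-2.7, 2.1, 120.1] turn 0.1 rows 2.9
```

apply_moves:
  grip: [85,85,85,85,85]
  travel:
    - [-3,2,40]
    - [-3,2,80]
    - [-3,2,119]
    - [-3,2,119]
    - [-3,2,119]
  turn: [0,0,0,0,0]

```text
time: 15.53
ee_pos: [0.526, 0.1231, 0.1832]
tool_rot: [-0.002, -0.097, 0.995, 0.0]
force: [0.2, -0.5, 1.9]
opening: 0.0851
gripper_force: 0.0
```

apply_moves:
  grip: [45,45,45,45,45]
  travel:
    - [0,0,0]
    - [0,0,0]
    - [0,0,0]
    - [0,0,0]
    - [0,0,0]
  turn: [0,0,0,0,0]

```text
time: 15.95
ee_pos: [0.5287, 0.124, 0.188]
tool_rot: [0.002, -0.098, 0.995, -0.001]
force: [-0.6, -2.0, 5.8]
opening: 0.0587
gripper_force: 36.9
```

apply_moves:
  grip: [45,45,45,45,45]
  travel:
    - [0,0,-40]
    - [0,0,-80]
    - [0,0,-120]
    - [0,0,-160]
    - [0,0,-160]
  turn: [0,0,0,0,0]

```text
time: 16.37
ee_pos: [0.5291, 0.1242, 0.3559]
tool_rot: [0.007, -0.098, 0.995, -0.001]
force: [0.8, -0.6, -0.4]
opening: 0.0589
gripper_force: 38.7
```

```bash
python3 - <<'E'
from push import *
P=chute_w(q,[[.205,0,0]])[0]
plan((.575,-.04,.185,101.3),(P[0],P[1],.185,101.3),(P[0],P[1],.105,101.3))
E
```

```text
now grasp [531. 124. 201.] yaw 101.3 q6 -0.21 t 16.4 op 0.0589 F [ 0.8 -0.6 -0.4] tilt [ 0.86 -0.01]
travel [-10.6, -169.6, 15.9] turn -0.0 rows 4.1
travel [-13.2, -176.4, -0.0] turn -0.0 rows 4.2
travel [0.0, 0.0, 80.0] turn -0.0 rows 1.9
```

apply_moves:
  grip: [45,45,45,45,45]
  travel:
    - [-11,-170,0]
    - [-11,-170,0]
    - [-11,-170,0]
    - [-11,-170,0]
    - [-11,-170,0]
  turn: [0,0,0,0,0]

```text
time: 16.78
ee_pos: [0.5725, -0.0462, 0.3464]
tool_rot: [0.002, -0.096, 0.995, -0.002]
force: [-0.0, 0.2, -1.0]
opening: 0.0587
gripper_force: 38.7
```

apply_moves:
  grip: [45,45,45,45,45]
  travel:
    - [-13,-176,0]
    - [-13,-176,0]
    - [-13,-176,0]
    - [-13,-176,0]
    - [-13,-176,0]
  turn: [0,0,0,0,0]

```text
time: 17.2
ee_pos: [0.619, -0.2161, 0.3458]
tool_rot: [0.001, -0.096, 0.995, -0.002]
force: [1.4, -0.9, -0.6]
opening: 0.0587
gripper_force: 38.7
```

apply_moves:
  grip: [45,45]
  travel:
    - [0,0,0]
    - [0,0,0]
  turn: [0,0]

```text
time: 17.37
ee_pos: [0.6184, -0.2108, 0.3457]
tool_rot: [0.001, -0.098, 0.995, -0.0]
force: [-0.4, 0.8, -0.1]
opening: 0.0588
gripper_force: 38.7
```

```bash
python3 - <<'E'
from push import *
P=chute_w(q,[[.205,0,0]])[0]
plan((P[0],P[1],.105,101.3))
E
```

```text
now grasp [ 619. -211.  191.] yaw 101.2 q6 -0.72 t 17.4 op 0.0588 F [-0.4  0.8 -0.1] tilt [ 0.06 -0.01]
travel [-3.9, -0.4, 85.7] turn -0.1 rows 2.1
```

apply_moves:
  grip: [45,45,45,45,45]
  travel:
    - [-4,0,30]
    - [-4,0,55]
    - [-4,0,75]
    - [-4,0,84]
    - [-4,0,84]
  turn: [0,0,0,0,0]

```text
time: 17.78
ee_pos: [0.6217, -0.2078, 0.2602]
tool_rot: [-0.001, -0.099, 0.995, 0.0]
force: [-0.7, 1.2, -1.1]
opening: 0.0585
gripper_force: 43.3
```

apply_moves:
  grip: [45,72,72,72,72]
  travel:
    - [0,0,2]
    - [0,0,2]
    - [0,0,2]
    - [0,0,2]
    - [0,0,2]
  turn: [0,0,0,0,0]

```text
time: 18.2
ee_pos: [0.6225, -0.2094, 0.2592]
tool_rot: [0.0, -0.098, 0.995, -0.0]
force: [0.3, 0.4, -0.4]
opening: 0.072
gripper_force: 0.0
```

apply_moves:
  grip: [72,72,72,30,0]
  travel:
    - [0,0,-40]
    - [0,0,-80]
    - [0,0,-110]
    - [0,0,-110]
    - [0,0,-110]
  turn: [0,0,0,0,0]

```text
time: 18.62
ee_pos: [0.6229, -0.2099, 0.3715]
tool_rot: [0.002, -0.098, 0.995, -0.001]
force: [0.1, -0.4, -0.8]
opening: 0.0488
gripper_force: 0.0
```

```bash
python3 - <<'E'
from push import *
c=wrist();im=c["pixels"]
for k in blobs(im,"green",300)[1]: print("g",cv2.boundingRect(k),cv2.contourArea(k))
print(proj(c,chute_w(q,[.205,0,.036])).round())
a=tip(.262);plan((a[0],a[1],.2,None),a,tip(.202),tip(.142),tip(.132))
E
```

```text
g (223, 152, 72, 71) 3934.0
g (283, 0, 27, 47) 712.5
g (201, 0, 26, 36) 547.0
[[256. 187.]]
now grasp [ 623. -210.  214.] yaw 101.3 q6 -0.72 t 18.7 op 0.0414 F [ 0.  -0.2 -0.5] tilt [ 0.07 -0.03]
travel [-53.0, -0.6, 14.2] turn -0.0 rows 1.3
travel [0.0, 0.0, 85.8] turn 0.0 rows 2.1
travel [58.7, 0.0, 12.5] turn -0.0 rows 1.4
travel [58.7, 0.0, 12.5] turn -0.0 rows 1.4
travel [9.8, 0.0, 2.1] turn -0.0 rows 0.2
```

The puck is flat in the bay, as predicted (259,187).

apply_moves:
  grip: [0,0,0,0,0]
  travel:
    - [-53,-0.7,0]
    - [-53,-0.7,14]
    - [-53,-0.7,14]
    - [-53,-0.7,14]
    - [-53,-0.7,14]
  turn: [0,0,0,0,0]

```text
time: 19.08
ee_pos: [0.6739, -0.1999, 0.3539]
tool_rot: [-0.001, -0.098, 0.995, 0.0]
force: [-0.6, -0.2, -0.4]
opening: -0.0001
gripper_force: 0.0
```

apply_moves:
  grip: [0,0,0,0,0]
  travel:
    - [0,0,30]
    - [0,0,60]
    - [0,0,86]
    - [0,0,86]
    - [0,0,86]
  turn: [0,0,0,0,0]

```text
time: 19.5
ee_pos: [0.6735, -0.1999, 0.2684]
tool_rot: [-0.001, -0.098, 0.995, 0.001]
force: [-0.3, -0.1, 1.6]
opening: 0.0
gripper_force: 0.0
```

apply_moves:
  grip: [0,0,0,0,0]
  travel:
    - [12,0,2.5]
    - [24,0,5]
    - [36,0,7.5]
    - [48,0,10]
    - [58.7,0,12.5]
  turn: [0,0,0,0,0]

```text
time: 19.92
ee_pos: [0.6169, -0.2121, 0.2599]
tool_rot: [0.002, -0.098, 0.995, -0.001]
force: [0.4, -0.6, 1.0]
opening: -0.0001
gripper_force: 0.4
```

apply_moves:
  grip: [0,0,0,0,0]
  travel:
    - [12,0,2.5]
    - [24,0,5]
    - [36,0,7.5]
    - [48,0,10]
    - [58.7,0,12.5]
  turn: [0,0,0,0,0]

```text
time: 20.33
ee_pos: [0.5594, -0.2237, 0.2473]
tool_rot: [0.002, -0.098, 0.995, -0.002]
force: [0.7, -0.4, 1.0]
opening: 0.0003
gripper_force: 0.3
```

apply_moves:
  grip: [0,0,0,0]
  travel:
    - [5,0,1]
    - [10,0,2]
    - [12,0,2.5]
    - [12,0,2.5]
  turn: [0,0,0,0]

```text
time: 20.67
ee_pos: [0.5477, -0.2254, 0.2422]
tool_rot: [0.001, -0.098, 0.995, -0.0]
force: [-0.3, 0.0, 0.0]
opening: 0.0001
gripper_force: 0.0
```

```bash
python3 - <<'E'
from push import *
plan(tip(.127),tip(.124))
E
```

```text
now grasp [ 548. -226.   87.] yaw 101.3 q6 -0.81 t 20.7 op 0.0001 F [-0.3  0.   0. ] tilt [ 0.07 -0.04]
travel [2.6, 0.3, 1.1] turn -0.0 rows 0.1
travel [2.9, -0.0, 0.6] turn -0.0 rows 0.1
```

apply_moves:
  grip: [0,0,0,0]
  travel:
    - [2,0,0.4]
    - [3,0,0.6]
    - [3,0,0.6]
    - [3,0,0.6]
  turn: [0,0,0,0]

```text
time: 21.0
ee_pos: [0.5453, -0.2258, 0.2413]
tool_rot: [0.001, -0.099, 0.995, -0.0]
force: [4.7, 1.7, 3.8]
opening: -0.0001
gripper_force: 3.1
```

apply_moves:
  grip: [0,0,0,0]
  travel:
    - [1,0,0.2]
    - [2,0,0.4]
    - [2,0,0.4]
    - [2,0,0.4]
  turn: [0,0,0,0]

```text
time: 21.33
ee_pos: [0.5444, -0.2261, 0.2414]
tool_rot: [0.003, -0.099, 0.995, -0.0]
force: [12.5, 1.3, 3.3]
opening: 0.0001
gripper_force: 6.5
```

Both greens are seated: the two contact positions are 59.7 mm apart along the slope. Next is the orange puck.

apply_moves:
  grip: [0,0,0,0,0]
  travel:
    - [-5,0,0]
    - [-6,0,-30]
    - [-6,0,-70]
    - [-6,0,-110]
    - [-6,0,-110]
  turn: [0,0,0,0,0]

```text
time: 21.75
ee_pos: [0.5496, -0.2257, 0.3583]
tool_rot: [0.003, -0.098, 0.995, -0.003]
force: [1.1, -0.6, 1.4]
opening: 0.0002
gripper_force: 0.0
```

```bash
python3 - <<'E'
from push import *
c=wrist();im=c["pixels"];cv2.imwrite("pics/w7.png",im)
for k in blobs(im,"green",300)[1]: print("g",cv2.boundingRect(k),cv2.contourArea(k))
print(proj(c,chute_w(q,[[.0,0,.036],[.03,0,.036],[.09,0,.036],[.12,0,.036]])).round())
t=camera("top")
for col in("green","orange","blue"):
  for k in blobs(t["pixels"],col,100)[1]:
    (u,v),_,_=cv2.minAreaRect(k);p=onz(t,(u,v),.036)
    if cv2.contourArea(k)<600 and abs(p[1])<.3:print(col,np.round(p*1000))
plan((.58,-.06,.2,None),(.615,.093,.15,None))
E
```

```text
g (204, 25, 107, 153) 11810.5
[[259.  27.]
 [259.  64.]
 [259. 138.]
 [258. 175.]]
green [ 507. -245.   36.]
orange [618.  96.  36.]
now grasp [ 549. -226.  197.] yaw 101.3 q6 -0.81 t 21.9 op -0.0002 F [-0.9  0.6 -0.7] tilt [ 0.1  -0.11]
travel [-62.6, 156.4, -3.2] turn -0.0 rows 4.0
travel [-64.3, 143.2, 50.0] turn -0.0 rows 4.0
```

View pics/w7.png

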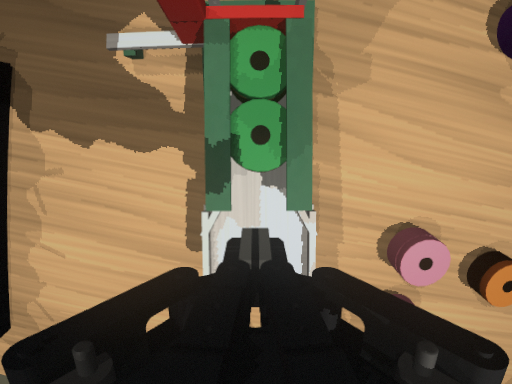

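Both greens at (260,61) and (260,134) touch each other in a row against the gate.

apply_moves:
  grip: [40,60,85,85,85]
  travel:
    - [0,0,-10]
    - [-62,156,-5]
    - [-62,156,-5]
    - [-62,156,-5]
    - [-62,156,-5]
  turn: [0,0,0,0,0]

```text
time: 22.27
ee_pos: [0.5781, -0.0595, 0.3538]
tool_rot: [-0.001, -0.098, 0.995, 0.0]
force: [0.6, -0.0, 0.1]
opening: 0.0606
gripper_force: 0.0
```

apply_moves:
  grip: [85,85,85,85,85]
  travel:
    - [-64,143,50]
    - [-64,143,50]
    - [-64,143,50]
    - [-64,143,50]
    - [-64,143,50]
  turn: [0,0,0,0,0]

```text
time: 22.68
ee_pos: [0.6123, 0.0974, 0.3008]
tool_rot: [-0.003, -0.101, 0.995, 0.001]
force: [0.2, -0.1, -0.3]
opening: 0.0848
gripper_force: 0.0
```

apply_moves:
  grip: [85,85]
  travel:
    - [0,0,0]
    - [0,0,0]
  turn: [0,0]

```text
time: 22.85
ee_pos: [0.613, 0.0915, 0.3043]
tool_rot: [-0.001, -0.099, 0.995, -0.0]
force: [0.3, -0.6, -0.2]
opening: 0.0852
gripper_force: 0.0
```

```bash
python3 - <<'E'
from push import *
c=wpuck("orange",[.618,.096])
if c: plan((c[0][0],c[0][1],.03,None))
else:
  w=wrist();cv2.imwrite("pics/w8.png",w["pixels"]);plan((.616,.095,.03,None))
  for k in blobs(w["pixels"],"orange",100)[1]: print(cv2.boundingRect(k))
  print(proj(w,[.618,.096,.036]), w["pixels"][tuple(proj(w,[.618,.110,.036])[0].astype(int)[::-1])])
E
```

```text
orange px 259 201 68 70 at [616.8  95.9  36. ]
now grasp [613.  91. 150.] yaw 101.2 q6 -0.26 t 22.9 op 0.0848 F [0.4 0.6 0.9] tilt [-0.06 -0.02]
travel [-4.7, 4.3, 119.9] turn -0.0 rows 2.9
```

apply_moves:
  grip: [85,85,85,85,85]
  travel:
    - [-4,4,40]
    - [-4,4,80]
    - [-4,4,122]
    - [-4,4,122]
    - [-4,4,122]
  turn: [0,0,0,0,0]

```text
time: 23.32
ee_pos: [0.6153, 0.0951, 0.1819]
tool_rot: [-0.002, -0.097, 0.995, 0.0]
force: [-0.0, 0.0, 0.5]
opening: 0.0846
gripper_force: 0.0
```

apply_moves:
  grip: [45,45,45,45,45]
  travel:
    - [0,0,0]
    - [0,0,0]
    - [0,0,0]
    - [0,0,0]
    - [0,0,0]
  turn: [0,0,0,0,0]

```text
time: 23.73
ee_pos: [0.6181, 0.0959, 0.1873]
tool_rot: [0.003, -0.098, 0.995, -0.001]
force: [-0.5, -2.5, 7.9]
opening: 0.0586
gripper_force: 36.9
```

apply_moves:
  grip: [45,45,45,45,45]
  travel:
    - [0,0,-40]
    - [0,0,-80]
    - [0,0,-110]
    - [0,0,-110]
    - [0,0,-110]
  turn: [0,0,0,0,0]

```text
time: 24.15
ee_pos: [0.6178, 0.0962, 0.2981]
tool_rot: [0.004, -0.098, 0.995, -0.001]
force: [0.1, -0.3, -2.2]
opening: 0.0584
gripper_force: 39.0
```

```bash
python3 - <<'E'
from push import *
t=camera("top")
for col in("orange","blue"):
  for k in blobs(t["pixels"],col,100)[1]:
    r=cv2.minAreaRect(k);u,v=r[0];p=onz(t,(u,v),.036)
    if cv2.contourArea(k)<4000 and abs(p[1])<.4:print(col,cv2.contourArea(k),np.round(p*1000),r)
plan((.5,.21,.14,None),(.439,.29,.14,None),(.439,.29,.045,None))
E
```

```text
orange 700.5 [442. 339.  36.] ((134.7896728515625, 235.524169921875), (21.591825485229492, 40.44315719604492), 4.763641834259033)
blue 485.5 [607. 322.  36.] ((142.83152770996094, 179.4754638671875), (35.569217681884766, 16.584196090698242), 85.76361083984375)
now grasp [618.  96. 141.] yaw 101.3 q6 -0.25 t 24.2 op 0.0586 F [-0.4 -0.5 -1.2] tilt [ 0.22 -0.01]
travel [93.2, 134.6, 0.6] turn -0.0 rows 3.9
travel [44.2, 90.4, -0.0] turn -0.0 rows 2.4
travel [0.0, 0.0, 95.0] turn -0.0 rows 2.3
```

apply_moves:
  grip: [45,45,45,45,45]
  travel:
    - [93,134,0]
    - [93,134,0]
    - [93,134,0]
    - [93,134,0]
    - [93,134,0]
  turn: [0,0,0,0,0]

```text
time: 24.62
ee_pos: [0.4945, 0.2131, 0.292]
tool_rot: [-0.002, -0.1, 0.995, 0.001]
force: [-0.2, -0.4, -1.0]
opening: 0.0586
gripper_force: 39.1
```

apply_moves:
  grip: [45,45,45,45,45]
  travel:
    - [44,90,0]
    - [44,90,0]
    - [44,90,0]
    - [44,90,0]
    - [44,90,0]
  turn: [0,0,0,0,0]

```text
time: 25.03
ee_pos: [0.4375, 0.2898, 0.2924]
tool_rot: [-0.001, -0.099, 0.995, -0.0]
force: [-0.1, -0.8, -1.0]
opening: 0.0585
gripper_force: 39.1
```

```bash
python3 - <<'E'
from push import *
c=wrist();im=c["pixels"].copy()
for x in(-.06,.06):
  for y in (-.085,.085):
    cv2.drawMarker(im,tuple(proj(c,[.439+x,.29+y,.022])[0].astype(int).tolist()),(255,255,255))
cv2.imwrite("pics/w8.png",im)
plan((.439,.29,.045,None),(.439,.29,.037,None))
E
```

```text
now grasp [438. 289. 138.] yaw 101.3 q6 0.14 t 25.1 op 0.0584 F [-0.2 -0.5 -0.8] tilt [-0.04 -0.03]
travel [-1.2, 0.7, 92.6] turn -0.0 rows 2.2
travel [0.0, 0.0, 8.0] turn -0.0 rows 0.2
```

View pics/w8.png

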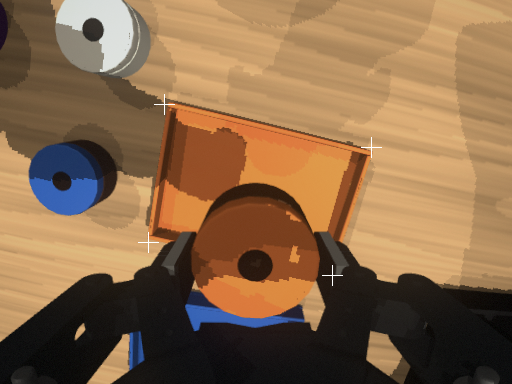

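The tray matches the predicted corners within a few mm, and the puck is over its centre. Lowering it now.

apply_moves:
  grip: [45,45,45,45,45]
  travel:
    - [0,0,40]
    - [0,0,80]
    - [0,0,95]
    - [0,0,100]
    - [0,0,100]
  turn: [0,0,0,0,0]

```text
time: 25.5
ee_pos: [0.4383, 0.288, 0.1919]
tool_rot: [-0.001, -0.098, 0.995, -0.0]
force: [0.5, -0.5, -0.6]
opening: 0.0584
gripper_force: 40.4
```

apply_moves:
  grip: [45,75,75,75,75]
  travel:
    - [0,0,0]
    - [0,0,0]
    - [0,0,0]
    - [0,0,0]
    - [0,0,0]
  turn: [0,0,0,0,0]

```text
time: 25.92
ee_pos: [0.4386, 0.2892, 0.1937]
tool_rot: [0.0, -0.098, 0.995, 0.0]
force: [-0.7, 0.5, 0.4]
opening: 0.075
gripper_force: 0.0
```

apply_moves:
  grip: [75,75,75,75,75]
  travel:
    - [0,0,-40]
    - [0,0,-80]
    - [0,0,-120]
    - [0,0,-150]
    - [0,0,-150]
  turn: [0,0,0,0,0]

```text
time: 26.33
ee_pos: [0.4397, 0.2897, 0.3508]
tool_rot: [0.005, -0.098, 0.995, 0.001]
force: [0.5, -0.3, 0.5]
opening: 0.0751
gripper_force: 0.0
```

```bash
python3 - <<'E'
from push import *
c=wrist();m,_=blobs(c["pixels"],"blue")
for k in blobs(c["pixels"],"blue",150)[1]:
  print("blue",cv2.boundingRect(k),cv2.contourArea(k),np.round(onz(c,cv2.minAreaRect(k)[0],.036)*1000))
t=camera("top")
for k in blobs(t["pixels"],"blue",100)[1]:
    r=cv2.minAreaRect(k);print("top",cv2.contourArea(k),np.round(onz(t,r[0],.036)*1000))
cv2.imwrite("pics/w9.png",c["pixels"])
plan((.454,.132,.15,101.3))
E
```

```text
blue (166, 265, 131, 70) 6093.5 [589. 290.  36.]
blue (70, 132, 60, 59) 2530.0 [452. 134.  36.]
top 1622.5 [609. 271.  36.]
now grasp [439. 290. 190.] yaw 101.3 q6 0.14 t 26.4 op 0.0747 F [-0.5  0.1 -0.5] tilt [0.18 0.06]
travel [16.4, -157.4, 39.9] turn -0.0 rows 3.9
```

View pics/w9.png

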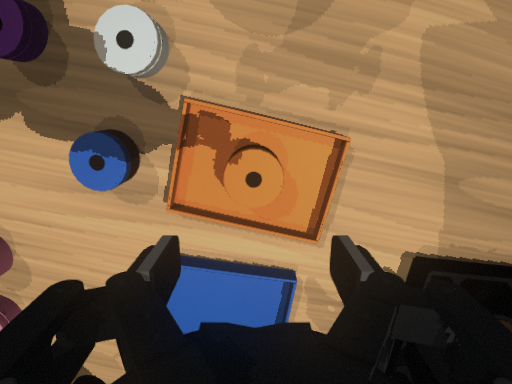

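The orange puck lies flat in its tray at (254,179). The blue puck is at about (452,134).

apply_moves:
  grip: [78,78,78,78,78]
  travel:
    - [16,-155,40]
    - [16,-155,40]
    - [16,-155,40]
    - [16,-155,40]
    - [16,-155,40]
  turn: [0,0,0,0,0]

```text
time: 26.85
ee_pos: [0.4525, 0.1295, 0.2997]
tool_rot: [-0.002, -0.096, 0.995, -0.001]
force: [-0.1, -0.1, -0.5]
opening: 0.0781
gripper_force: 0.0
```

apply_moves:
  grip: [78,78]
  travel:
    - [0,0,0]
    - [0,0,0]
  turn: [0,0]

```text
time: 27.02
ee_pos: [0.4527, 0.1341, 0.3024]
tool_rot: [-0.001, -0.098, 0.995, 0.0]
force: [0.3, 0.3, -0.1]
opening: 0.078
gripper_force: 0.0
```

```bash
python3 - <<'E'
from push import *
c=wpuck("blue",[.452,.134])
plan((c[0][0],c[0][1],.03,None))
E
```

```text
blue px 254 195 68 70 at [451.2 132.9  36. ]
now grasp [453. 135. 148.] yaw 101.3 q6 -0.19 t 27.1 op 0.0781 F [0.1 1.1 0. ] tilt [-0.04  0.02]
travel [1.7, -1.5, 117.8] turn -0.0 rows 2.8
```

apply_moves:
  grip: [78,78,78,78,78]
  travel:
    - [1.5,-1.5,40]
    - [1.5,-1.5,80]
    - [1.5,-1.5,119]
    - [1.5,-1.5,119]
    - [1.5,-1.5,119]
  turn: [0,0,0,0,0]

```text
time: 27.48
ee_pos: [0.4505, 0.1333, 0.1831]
tool_rot: [-0.002, -0.099, 0.995, 0.0]
force: [-0.3, 0.5, 0.7]
opening: 0.0777
gripper_force: 0.0
```

apply_moves:
  grip: [45,45,45,45,45]
  travel:
    - [0,0,0]
    - [0,0,0]
    - [0,0,0]
    - [0,0,0]
    - [0,0,0]
  turn: [0,0,0,0,0]

```text
time: 27.9
ee_pos: [0.4532, 0.1326, 0.1873]
tool_rot: [0.002, -0.099, 0.995, 0.0]
force: [-1.6, 1.6, 7.9]
opening: 0.0589
gripper_force: 38.4
```

apply_moves:
  grip: [45,45,45,45,45]
  travel:
    - [0,0,-40]
    - [0,0,-80]
    - [0,0,-110]
    - [0,0,-110]
    - [0,0,-110]
  turn: [0,0,0,0,0]

```text
time: 28.32
ee_pos: [0.453, 0.1324, 0.2978]
tool_rot: [0.003, -0.098, 0.995, -0.0]
force: [0.2, -1.2, -1.8]
opening: 0.0587
gripper_force: 39.0
```

```bash
python3 - <<'E'
from push import *
plan((.55,.22,.14,None),(.61,.275,.14,None),(.61,.275,.037,None))
E
```

```text
now grasp [454. 132. 143.] yaw 101.3 q6 -0.19 t 28.3 op 0.0587 F [ 0.2 -1.2 -1.8] tilt [0.37 0.01]
travel [-111.3, 67.1, 2.8] turn -0.0 rows 3.1
travel [-69.6, 42.2, -0.0] turn -0.0 rows 2.0
travel [0.0, 0.0, 103.0] turn -0.0 rows 2.5
```

apply_moves:
  grip: [45,45,45,45,45]
  travel:
    - [-111,67,0]
    - [-111,67,0]
    - [-111,67,0]
    - [-111,67,0]
    - [-111,67,0]
  turn: [0,0,0,0,0]

```text
time: 28.73
ee_pos: [0.5481, 0.2209, 0.2916]
tool_rot: [-0.002, -0.099, 0.995, -0.0]
force: [-0.7, -0.4, -0.7]
opening: 0.0591
gripper_force: 39.1
```

apply_moves:
  grip: [45,45,45,45,45]
  travel:
    - [-69,42,0]
    - [-69,42,0]
    - [-69,42,0]
    - [-69,42,0]
    - [-69,42,0]
  turn: [0,0,0,0,0]

```text
time: 29.15
ee_pos: [0.6062, 0.2737, 0.2943]
tool_rot: [-0.0, -0.098, 0.995, -0.0]
force: [0.1, -0.5, -0.8]
opening: 0.0587
gripper_force: 39.1
```

```bash
python3 - <<'E'
from push import *
c=wrist();im=c["pixels"].copy()
for x in(-.06,.06):
  for y in (-.085,.085):
    cv2.drawMarker(im,tuple(proj(c,[.610+x,.275+y,.022])[0].astype(int).tolist()),(255,255,255))
cv2.imwrite("pics/w10.png",im)
plan((.61,.275,.037,None))
E
```

```text
now grasp [606. 274. 140.] yaw 101.3 q6 0.03 t 29.2 op 0.0587 F [ 0.1 -0.5  0.2] tilt [ 0.01 -0.01]
travel [-4.0, 0.7, 103.0] turn -0.0 rows 2.5
```

View pics/w10.png

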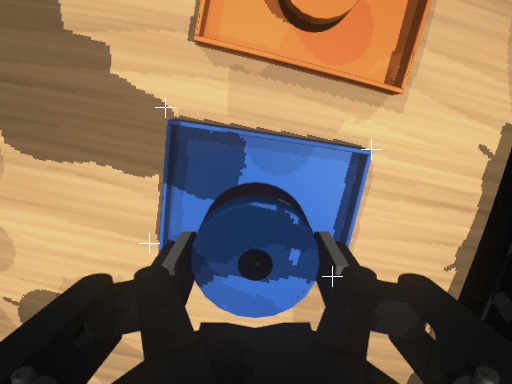

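The blue tray is close to its prediction, slightly rotated, and the puck is over its middle. Lowering it now.

apply_moves:
  grip: [45,45,45,45,45]
  travel:
    - [-4,1,40]
    - [-4,1,80]
    - [-4,1,97]
    - [-4,1,102]
    - [-4,1,102]
  turn: [0,0,0,0,0]

```text
time: 29.62
ee_pos: [0.6095, 0.2752, 0.1924]
tool_rot: [-0.0, -0.098, 0.995, -0.0]
force: [0.1, -0.5, -0.7]
opening: 0.0586
gripper_force: 40.5
```

apply_moves:
  grip: [45,75,75,75,75]
  travel:
    - [0,0,0]
    - [0,0,0]
    - [0,0,0]
    - [0,0,0]
    - [0,0,0]
  turn: [0,0,0,0,0]

```text
time: 30.03
ee_pos: [0.6109, 0.2762, 0.1931]
tool_rot: [0.001, -0.098, 0.995, 0.0]
force: [0.7, 0.9, 0.4]
opening: 0.0753
gripper_force: 0.0
```

apply_moves:
  grip: [75,75,75,75,75]
  travel:
    - [0,0,-40]
    - [0,0,-80]
    - [0,0,-120]
    - [0,0,-160]
    - [0,0,-160]
  turn: [0,0,0,0,0]

```text
time: 30.45
ee_pos: [0.6121, 0.2766, 0.3626]
tool_rot: [0.006, -0.098, 0.995, 0.001]
force: [2.0, 0.7, 1.6]
opening: 0.075
gripper_force: 0.0
```

apply_moves:
  grip: [75,75,75,75,75]
  travel:
    - [100,150,-80]
    - [100,150,-80]
    - [100,150,-80]
    - [100,150,-80]
    - [100,150,-80]
  turn: [0,0,0,0,0]

```text
time: 30.87
ee_pos: [0.4811, 0.4055, 0.4342]
tool_rot: [0.001, -0.099, 0.995, 0.001]
force: [0.4, -0.0, -0.2]
opening: 0.075
gripper_force: 0.0
```

```bash
python3 - <<'E'
from push import *
t=camera("top");s=camera("scene")
cv2.imwrite("pics/end.png",np.vstack([cv2.resize(t["pixels"][100:280,100:400],(600,360)),cv2.resize(s["pixels"][110:320,90:440],(400,240)) if 0 else cv2.copyMakeBorder(cv2.resize(s["pixels"][110:320,90:440],(400,240)),0,0,0,200,0)]))
plan()
E
```

```text
now grasp [481. 407. 281.] yaw 101.5 q6 0.29 t 31.0 op 0.0746 F [0.5 0.  1. ] tilt [0.2  0.17]
```

View pics/end.png

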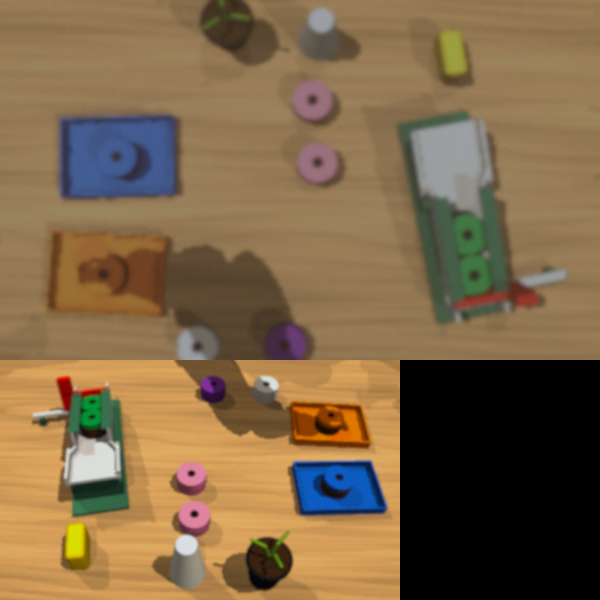

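Final views show the gate shut and both greens stacked against it. Orange and blue are centred in their trays, and the bystanders haven't moved.

```bash
python3 -c "
from bench import order
print(order.finish_job())"
```

```text
the job is handed in; nothing more can be done
None
```

I handed the job in with the gate shut, both green pucks touching in a row against it, the orange and blue pucks flat in their trays, and the bystanders unmoved in the last pictures; the hand-in gave no verdict.

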